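# Lock a guitar heel block in a cam-knob holding jig

## Task

Set the mahogany block upright in the jig's pocket, between the wooden fence and the brass jaw, long side along the fence and centred on it, and let go. Then turn the black knob clockwise (seen from above), feeling for the hidden catch, until the sprung jaw drops and clamps the block; do not force the knob against the catch once it has dropped. Leave the block clamped, let go of everything, and leave the bowl, glue bottle and screwdriver alone.

Things in the scene. Friction and masses are not known exactly. Their poses are not given: they have to be found in the camera images.
- block: loose mahogany-red guitar heel block with a pale centre strip, 60 (its x) x 40 (its y) x 42 mm high, about 80 g; origin at the centre of its underside, z up
- jig: holding jig screwed to the bench: plywood base 110 (x) x 226 (y) x 12 mm high, origin at the centre of its underside. From its -y end: wooden fence (90 mm long, along x, 18 mm above the base), pocket, brass jaw (70 mm along x, top 16 mm above the base), aluminium cover plate (96 x 100 mm, y = -15 to +85 mm, top 34 mm above the bench), over it the knob
- seat (a point): on the jig's base, axes as the jig's: where the centre of the block's underside lies when clamped (jig 0, -75, 12 mm). The fence's face is 20 mm from it on the -y side, the open jaw's face 25.5 mm on the +y side: the pocket is 45.5 mm wide while the jaw is open, and open at both x ends. The block's x goes along the jig's x, either way round
- jaw (a joint): travel in m of the brass jaw from open (0) towards the fence (jig -y): 0 to 0.0008 while the cam holds it open, about 0.0055 once it has dropped and clamps the block, 0.009 if it drops with no block there. A spring pushes it with about 12 N. A red pin sticking out at the jig's +y end moves in with it
- nose: steel follower pin on the jaw, 8 mm across, hidden under the cover. The spring presses it from the jig's +y side on the rim (radius 28 mm) of the cam on the knob's shaft, which has one notch for it to drop into. It must never bear on the cam with more than 28 N. Origin on the pin's axis, level with the jig's underside
- knob: black knob: disc 46 mm across, 6 mm thick, with an upright bar grip 46 mm long (its x), 14 mm thick (its y), from 44 to 78 mm above the bench. Turns about a vertical axis, its origin, at jig (0, 35, 38) mm. Starts 0.15 to 0.4 rad clockwise of a dead stop (bar along the jig's x). It turns with about 0.1 to 0.25 N m and stays where it is let go
- knob_grip (a point): on the knob's axis, 66 mm above the bench: mid-height of the bar's upper part. How it turns: clockwise from above, the notch comes 0.5 to 1.45 rad from the start (different each time, unseen). The jaw drops over about the last 0.25 rad before that, then about 0.07 rad of free play is left before the notch's far wall stops the knob
- bowl: bystander: terracotta bowl, 100 mm across, 35 mm high; origin at the centre of its underside
- glue: bystander: yellow glue bottle, 48 mm across, 110 mm high; origin at the centre of its underside
- screwdriver: bystander: screwdriver with a blue handle, 190 mm long, lying along its x, origin near its middle, handle to -x
There are look-alikes about, which are no part of the job. What is meant by the block is not purple, and is the larger of those in its own colour.

How it is judged (in metres and radians):
On the way, in this order (a step that is already met when the one before it is completed fails the run):
1. the block stands in the pocket, released, with the jaw still open (x of block in the frame of seat between -0.01 and 0.01 m and z of block in the frame of seat between -0.002 and 0.003 m and angle between the x axis of block and the x axis of jig, either way round below 0.08 rad and angle between block's own z axis and vertical below 0.08 rad and y of block in the frame of seat between -0.003 and 0.009 m and value of joint jaw below 0.0015 m and contact force between the fingers and block below 0.1 N), for 0.2 s.
2. the jaw has dropped onto the block (value of joint jaw between 0.0045 and 0.0075 m), for 0.2 s.
At the end, for the whole second after the job is handed in: the block stands upright on the jig's base against the fence (within 2.5 mm across, 10 mm along, 3 mm in height and 0.08 rad of square), at rest, the jaw has dropped 4.5 to 7.5 mm and holds it, and everything is released (all of step 2 and x of block in the frame of seat between -0.01 and 0.01 m and z of block in the frame of seat between -0.002 and 0.003 m and angle between the x axis of block and the x axis of jig, either way round below 0.08 rad and angle between block's own z axis and vertical below 0.08 rad and y of block in the frame of seat between -0.0025 and 0.0025 m and linear speed of block below 0.01 m/s); the robot touches nothing.
It fails at once if the follower and the cam are forced: more than 28 N between them (contact force between nose and knob above 28 N).
It fails at once if the bowl is disturbed (moved more than 15 mm) (distance of bowl from where it was at the start of the episode above 0.015 m).
It fails at once if the glue is disturbed (moved more than 15 mm) (distance of glue from where it was at the start of the episode above 0.015 m).
It fails at once if the screwdriver is disturbed (moved more than 15 mm) (distance of screwdriver from where it was at the start of the episode above 0.015 m).
It also fails if it takes over 58 s, if anything falls off the work surface, if the arm or the gripper's body presses on something with over 40 N, if the wrist force passes 120 N, or if a joint passes its speed limit or range.

## Robot

A 6-joint arm with a two-finger parallel gripper is mounted at the origin on the work surface. World frame = base frame: x ahead of the robot, y to its left, z up, the work surface at z = 0. Lengths are in mm, angles in rad, forces in N, time in s.
With the tool pointing down it reaches from about 350 to 775 mm from the base axis. Payload 7.3 kg.
Tool frame: the origin (TCP) lies between the finger pads; the fingertips stand 8 mm ahead of it and the grasp point (between the pads) lies 11 mm behind it; y points along the fingers, z is the direction in which the jaws open and shut, and the axes are right-handed (so a half turn about y gives the same grasp; the last joint's range is limited). The gripper opens to 92 mm and grips with 3 to 60 N. Pads are 19 mm wide; open, the fingers measure 130 mm over their backs; the gripper's body (75 mm by 190 mm) begins 47 mm behind the grasp point.
Start: joints at [1.146, 0.342, 1.524, -0, 1.275, -0.146], TCP at [144.467, 504.754, 202.641] pointing down, gripper open.
Joint ranges: [-2.53, 2.53], [-0.77, 2.02], [0.04, 2.7], [-1, 4.14], [0.28, 2.66], [-3.11, 3.11]. Speed limits (rad/s): [2.57, 2.57, 3.14, 3.14, 3.14, 3.14].

## Interface

Orientations are given as [roll, pitch, yaw] about the fixed x, y, z axes, in that order (R = Rz(yaw) Ry(pitch) Rx(roll)).
In Python, from plant import bot, vision, job gives the robot as it stands. The module is installed in compiled form; this text tells all that it offers.
- The arm moves only by the tool arm_command, never from a script. Its argument "deltas" is a list of rows, each a list of 4 numbers: the shift along the tool's x, y, z in m, then the turn about the tool's y in degrees. In form: [[x, y, z, twist], ...]. A call has 1 to 5 rows; each row shifts and turns the commanded pose from where the row before left it, along the tool's axes as they then stand; what a row does not reach is not made up. A row lasts 1/10 s, in which the tool goes at most 50 mm and 8.59 degrees, less where a joint would pass 70% of its speed; a pose out of reach is approached as far as the arm can. A call is refused whole if a number of a shift passes 0.05 or a number of a turn 8.59, either way. A call with a gripper value outside its range is refused whole. "claw" is the closure in counts, from 0 (fully open) to 255 (shut), set as the call begins (left out, the last holds). The fingers move at their own pace and stop on an object; the grip force is fixed at half the most. Time passes only in rows, so rows that do not move let the fingers close. It gives the time, the measured TCP pose, the force and the opening at its end, in the units of the state.
- bot.get_obs(): the state, without advancing time (a new reading comes with each control period).
- vision.capture(name): name is "side" or "top" or "wrist"; returns a dict with "img" (384x512x3 uint8, red, green, blue), "camera_matrix" (3x3 intrinsics, pixels), "world_to_cam" (4x4, takes a point from world to camera coordinates); the wrist camera has in their place "mount" (4x4, takes a point from camera to tool coordinates, whose origin is the TCP and whose axes are the tool frame's). Camera axes: x right, y down, z forward; pixel columns grow to the right and rows downward; lengths in mm; the calibration is good to about 2 mm. A picture is of the moment at which its call begins: read the wrist's pose just before it. There is no depth.
- job.close_job(): hands the job in, once; it reports no verdict.
Trained networks look in a picture, given as the dict that the camera call returned (one of the last four; its "shot" number tells which), for a name from the list of things; names that differ only in an ending like _2 or _b are one class to them, and where a whole thing is asked for, a point or a joint stands for the part that bears it (a point fixed in the world has none). Each returns a list of dicts, best first, with "confidence" (0 to 1); they miss things now and then, are a little off and sometimes report something else, mostly with a low value. They report only what shows in the picture. A call takes as long as a camera call. They do not tell look-alikes from the thing itself.
- vision.find_in(picture, name): "xyz" ([x, y, z] in mm, in the coordinates of the camera as it stood for that picture, good to about 4 mm: the middle of the surface that is visible of it).
- vision.regions_of(picture, name): "mask" (384x512 bool, what is visible of it).
The state is a dict: "time": time; "joint_positions": joint angles; "dq": joint speeds; "tau": joint torques, N m; "tool_pos": TCP position; "tcp_rot": TCP orientation; "contact_force": force on the tool from outside, world axes, zero at the start; "moment": the same for the moment, N m; "grip_width": finger opening in mm.
Only numpy, scipy, OpenCV 4.12 (cv2) and the standard library are available. Lean on these libraries where they do the work, as an engineer would, in place of code of your own. Each camera call takes 0.05 s, during which the arm holds its last target. There are 200 camera calls.

## Working session

There is one attempt and no reset: what is moved stays moved. The work goes in short steps, Python scripts to look and compute and a tool call to move; the robot and the scene stay as the last step left them, time stands still between calls to the robot, and variables do not carry over. Pictures are saved under pics/ and viewed, about 8 in all and at most 12, crops included, and the job is handed in when it is done.

Besides the shell and the picture viewer there is one more tool, called after "Emit:" as name(argument=value, ...), one argument or row to a line, values as JSON. arm_command: Moves the arm, as the interface text tells. Its arguments: {"type":"object","properties":{"deltas":{"type":"array","items":{"type":"array","items":{"type":"number"}}},"claw":{"type":"number"}},"required":["deltas"]}

```bash
mkdir -p pics; cat > h.py <<'E'
import numpy as np, cv2
from scipy.spatial.transform import Rotation as R
from plant import bot, vision, job
def toolT():
    o=bot.get_obs(); T=np.eye(4); T[:3,:3]=R.from_euler('xyz',o['tcp_rot']).as_matrix(); T[:3,3]=o['tool_pos']; return T
def cap(n):
    T=toolT(); p=vision.capture(n)
    p['c2w']=T@np.array(p['mount']) if 'mount' in p else np.linalg.inv(np.array(p['world_to_cam']))
    return p
def ray(p,uv,z):
    d=p['c2w'][:3,:3]@np.linalg.inv(p['camera_matrix'])@np.array([uv[0],uv[1],1.]); o=p['c2w'][:3,3]
    return o+d*(z-o[2])/d[2]
def proj(p,X):
    c=np.linalg.inv(p['c2w'])@np.append(X,1); k=np.array(p['camera_matrix'])@c[:3]; return k[:2]/k[2]
def save(p,f,crop=None,s=1):
    im=p['img'][:,:,::-1]
    if crop: im=im[crop[1]:crop[3],crop[0]:crop[2]]
    cv2.imwrite('pics/'+f,cv2.resize(im,None,fx=s,fy=s,interpolation=cv2.INTER_CUBIC))
E
python3 - <<'E'
from h import *
print(bot.get_obs())
for c in ['top','side']:
    p=cap(c); save(p,c+'0.png',None,1.5)
    print(c,p['c2w'][:3,3].round(),p['camera_matrix'][0][0])
    for n in ['block','jig','knob','jaw','bowl','glue','screwdriver']:
        for d in vision.find_in(p,n)[:4]:
            w=p['c2w']@np.append(d['xyz'],1); print(n,round(d['confidence'],2),w[:3].round(1),proj(p,w[:3]).round())
E
```

```text
{'time': 0.0, 'joint_positions': array([ 1.14603766e+00,  3.42695114e-01,  1.52507616e+00, -2.70906663e-05,
        1.27536691e+00, -1.46002540e-01]), 'dq': array([ 2.40592915e-05,  1.38969305e-03, -7.28260280e-04, -1.62786513e-04,
        5.51587107e-04, -7.52210351e-04]), 'tau': array([-4.57344740e-04, -4.31244314e+01, -2.44219261e+01,  7.15784915e-02,
        5.61089139e-02, -1.42144786e-04]), 'tool_pos': array([144.25443099, 504.31060318, 201.93867339]), 'tcp_rot': array([-1.57232919e+00,  1.99221903e-04, -2.78748371e-01]), 'contact_force': array([-0.92371663,  0.53837086,  0.20603096]), 'moment': array([-0.01312126,  0.00463495,  0.04326242]), 'grip_width': 92.11831696946562}
top [ 439.   45. 1120.] 440.39921863453617
block 0.96 [ 434.1 -278.6   42.4] [385. 247.]
block 0.76 [ 538.4 -265.4   41.4] [378. 205.]
block 0.55 [ 333.3 -285.6   29.7] [387. 289.]
jig 0.58 [547.    4.3  19.9] [267. 202.]
knob 0.85 [536.   40.   47.1] [253. 205.]
bowl 0.64 [404.7 397.8  16.3] [109. 259.]
glue 0.71 [ 700.2 -243.5   78.5] [371. 136.]
screwdriver 0.92 [687.4 307.3  27.4] [148. 146.]
side [ 534. -761.  602.] 366.1426306973697
block 0.94 [ 335.2 -300.7   31. ] [149. 318.]
block 0.74 [548.8 -21.2  22. ] [260. 232.]
block 0.69 [ 438.8 -294.6   44. ] [204. 312.]
block 0.58 [ 546.2 -284.5   41.9] [260. 309.]
jig 0.71 [550.9 -14.9  21.5] [261. 231.]
knob 0.76 [541.8  30.2  59.7] [258. 209.]
jaw 0.56 [556.  -42.3  19.9] [263. 238.]
bowl 0.67 [404.9 417.4  23.1] [219. 155.]
glue 0.77 [ 715.  -268.7   61.1] [348. 296.]
screwdriver 0.76 [694.4 304.1  15.1] [303. 173.]
```

View pics/top0.png

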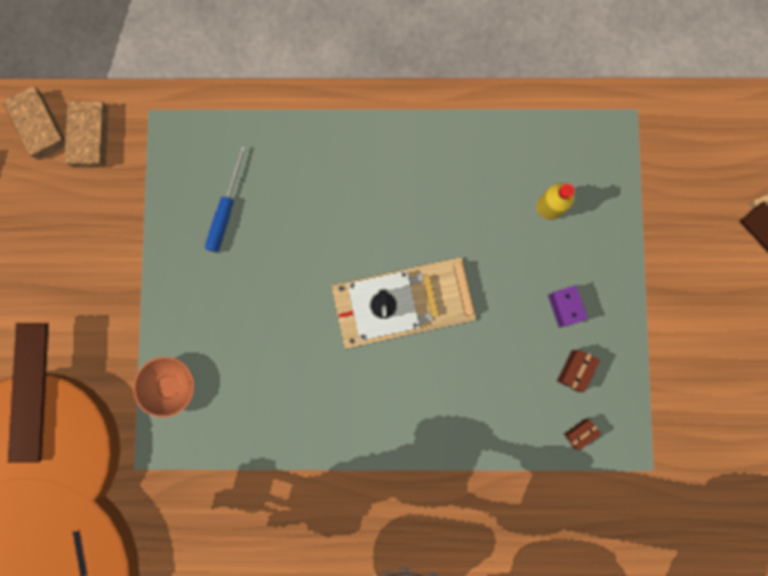

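```bash
python3 - <<'E'
from h import *
p=cap('top'); im=p['img'][:,:,::-1]
a=cv2.resize(im[180:310,340:420],None,fx=4.5,fy=4.5,interpolation=cv2.INTER_CUBIC)
b=cv2.resize(im[150:280,210:300],None,fx=4.5,fy=4.5,interpolation=cv2.INTER_CUBIC)
cv2.imwrite('pics/crop.png',np.hstack([a,b]))
print(toolT().round(3))
E
```

```text
[[ 9.61000e-01  0.00000e+00  2.75000e-01  1.44466e+02]
 [-2.75000e-01  0.00000e+00  9.61000e-01  5.04745e+02]
 [ 0.00000e+00 -1.00000e+00  0.00000e+00  2.02630e+02]
 [ 0.00000e+00  0.00000e+00  0.00000e+00  1.00000e+00]]
```

View pics/crop.png

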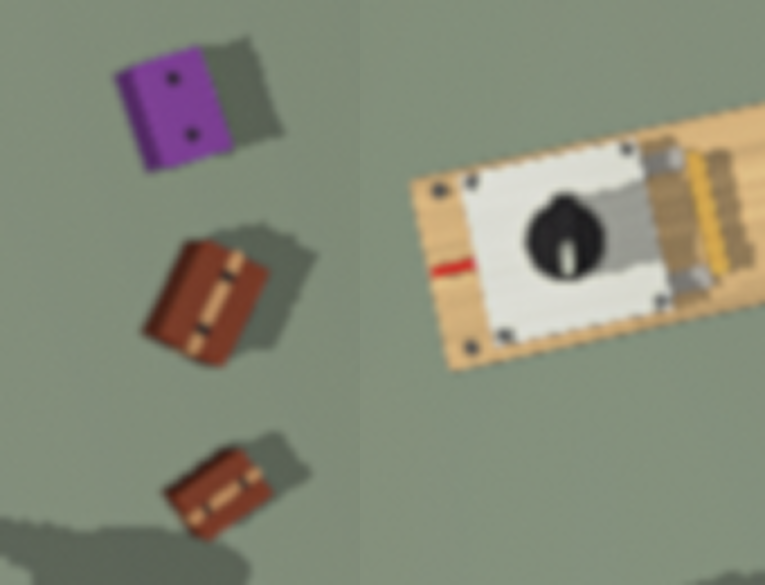

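Three block candidates in the top view: purple at (378,205), large red at (385,247), small red at (387,289). The one meant is (385,247), because it is red and the larger of the two reds; the crop confirms this. The jig's fence is at its right (world -y) end. The knob is at (253,205). Next I'll move above the jig.

Emit:
arm_command(
  deltas=[
    [0.035,-0.005,-0.025,0],
    [0.035,-0.005,-0.025,0],
    [0.035,-0.005,-0.025,0],
    [0.035,-0.005,-0.025,0],
    [0.035,-0.005,-0.025,0],
  ],
)

```text
time: 1.35
tool_pos: [279.1, 335.1, 228.0]
tcp_rot: [-1.57, -0.0, -0.278]
contact_force: [0.5, -0.2, -0.2]
grip_width: 91.8
```

Emit:
arm_command(
  deltas=[
    [0.035,-0.005,-0.025,0],
    [0.035,-0.005,-0.025,0],
    [0.035,-0.005,-0.025,0],
    [0.035,-0.005,-0.025,0],
    [0.035,-0.005,-0.025,0],
  ],
)

```text
time: 1.85
tool_pos: [413.0, 166.5, 253.1]
tcp_rot: [-1.57, -0.001, -0.279]
contact_force: [0.3, -0.0, 0.1]
grip_width: 92.3
```

Emit:
arm_command(
  deltas=[
    [0.035,-0.005,-0.025,0],
    [0.035,-0.005,-0.025,0],
    [0.035,-0.005,-0.025,0],
    [0.035,-0.005,-0.025,0],
    [0,0,0,0],
  ],
)

```text
time: 2.35
tool_pos: [521.9, 29.4, 272.4]
tcp_rot: [-1.572, -0.002, -0.283]
contact_force: [0.1, 0.6, -0.3]
grip_width: 91.8
```

```bash
python3 - <<'E'
from h import *
p=cap('wrist'); save(p,'w1.png',None,1.5)
print(toolT().round(3)); print(np.array(p['mount']).round(2),p['camera_matrix'])
E
```

```text
[[ 9.60000e-01 -0.00000e+00  2.79000e-01  5.20226e+02]
 [-2.79000e-01 -0.00000e+00  9.60000e-01  3.14930e+01]
 [-0.00000e+00 -1.00000e+00 -0.00000e+00  2.72176e+02]
 [ 0.00000e+00  0.00000e+00  0.00000e+00  1.00000e+00]]
[[ 0.0000e+00  9.7000e-01  2.5000e-01 -6.7740e+01]
 [ 0.0000e+00 -2.5000e-01  9.7000e-01 -1.8165e+02]
 [ 1.0000e+00 -0.0000e+00 -0.0000e+00  7.0000e-02]
 [ 0.0000e+00  0.0000e+00  0.0000e+00  1.0000e+00]] [[325.64496615   0.         254.28002951]
 [  0.         325.64496615 194.97521503]
 [  0.           0.           1.        ]]
```

View pics/w1.png

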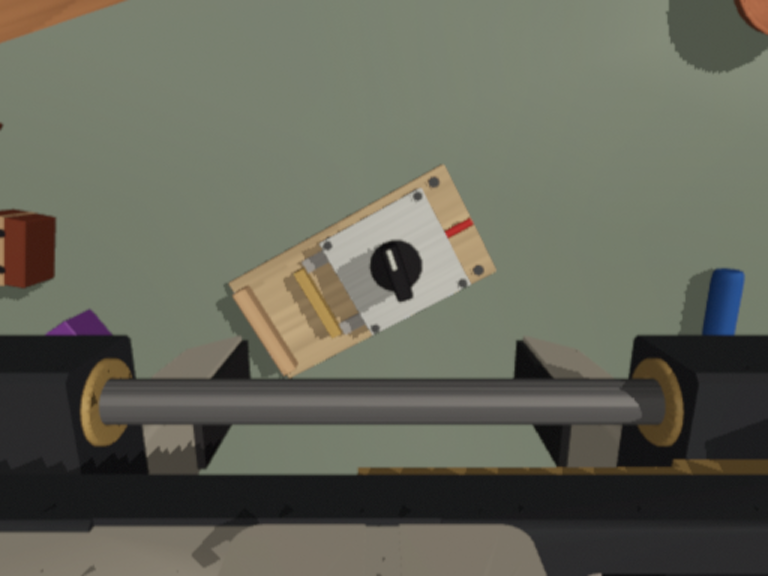

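Wrist view: jig corners at (1.5x pixels) (443,165), (495,270), (228,285) and (290,377), and cover corners around the knob at (395,265). I'll fit the jig pose to these.

```bash
python3 - <<'E'
from h import *
from scipy.optimize import least_squares
p=cap('wrist')
g=cv2.cvtColor(p['img'],cv2.COLOR_RGB2GRAY)
pts=np.array([[443,165],[495,270],[228,285],[290,377],[320,243],[375,334],[422,188],[470,283]],float)/1.5
sub=cv2.cornerSubPix(g,pts.astype(np.float32).reshape(-1,1,2).copy(),(4,4),(-1,-1),(3,50,.01)).reshape(-1,2)
print((sub-pts).round(1).tolist())
ob=np.array([[-55,113,12],[55,113,12],[-55,-113,12],[55,-113,12],[-48,-15,34],[48,-15,34],[-48,85,34],[48,85,34]],float)
def f(q,P): 
    c,s=np.cos(q[2]),np.sin(q[2])
    return np.concatenate([proj(p,[q[0]+c*x-s*y,q[1]+s*x+c*y,z])-u for (x,y,z),u in zip(ob,P)])
for P in(pts,sub):
    r=least_squares(f,[547,4,.2],args=(P,),loss='soft_l1'); print(r.x.round(3),r.fun.reshape(-1,2).round(1).tolist())
q=r.x
def J(x,y): c,s=np.cos(q[2]),np.sin(q[2]); return (q[0]+c*x-s*y,q[1]+s*x+c*y)
print('seat',J(0,-75),'knob',J(0,35))
for d in vision.find_in(p,'knob')[:1]: print((p['c2w']@np.append(d['xyz'],1)).round(1))
t=cap('top'); print([proj(t,[*J(x,y),z]).round(1).tolist() for x,y,z in ob])
E
```

```text
[[-1.0, 1.4], [-1.2, 1.5], [-1.6, 0.2], [-0.4, 0.7], [-0.0, 0.0], [0.0, 0.0], [0.0, 0.0], [0.0, 0.0]]
[5.45729e+02 5.63200e+00 2.22000e-01] [[0.6, -1.7], [2.2, 0.2], [-0.3, -0.6], [-0.2, 1.8], [-0.6, 0.4], [-1.2, 1.0], [-0.5, -1.1], [1.3, 0.4]]
[5.45969e+02 4.71900e+00 2.19000e-01] [[1.3, -2.6], [2.8, -0.7], [0.8, -0.8], [-0.7, 1.2], [-1.2, 0.7], [-1.9, 1.4], [-0.9, -0.5], [0.7, 1.0]]
seat (np.float64(562.2374331596615), np.float64(-68.495341991613)) knob (np.float64(538.3772756290036), np.float64(38.8857219005472))
[539.1  35.3  40.5   1. ]
[[228.1, 233.5], [219.0, 191.0], [315.8, 214.1], [305.8, 171.9], [277.8, 219.2], [269.2, 181.6], [238.1, 228.0], [229.9, 190.2]]
```

Emit:
arm_command(
  deltas=[
    [0,0,0,8.45],
    [0,0,0,8.45],
    [0,0,0,8.45],
    [0,0,0,8.45],
    [0,0,0,8.45],
  ],
)

```text
time: 3.05
tool_pos: [518.4, 34.9, 272.8]
tcp_rot: [-1.571, 0.0, -1.02]
contact_force: [0.4, -0.3, 0.3]
grip_width: 91.8
```

Emit:
arm_command(
  deltas=[
    [0,0,0,8.45],
    [0,0,0,8.45],
    [0,0,0,8.45],
    [0,0,0,8.45],
    [0,0,0,8.45],
  ],
)

```text
time: 3.55
tool_pos: [518.4, 34.9, 272.9]
tcp_rot: [-1.571, 0.0, -1.757]
contact_force: [-0.0, 0.0, 0.8]
grip_width: 91.7
```

Emit:
arm_command(
  deltas=[
    [0,0,0,8.45],
    [0,0,0,8.45],
    [0.039,0.015,0.008,0],
    [0.039,0.015,0.008,0],
    [0.039,0.015,0.008,0],
  ],
)

```text
time: 4.05
tool_pos: [485.8, -80.9, 227.4]
tcp_rot: [-1.57, 0.0, -2.045]
contact_force: [0.3, -0.0, 0.1]
grip_width: 91.8
```

Emit:
arm_command(
  deltas=[
    [0.039,0.015,0.008,0],
    [0.039,0.015,0.008,0],
    [0.039,0.015,0.008,0],
    [0.039,0.015,0.008,0],
    [0.039,0.015,0.008,0],
  ],
  claw=30,
)

```text
time: 4.55
tool_pos: [432.3, -273.0, 152.5]
tcp_rot: [-1.57, 0.0, -2.046]
contact_force: [0.2, -0.2, -0.4]
grip_width: 81.0
```

Emit:
arm_command(
  deltas=[
    [0,0,0,0],
    [0,0,0,0],
  ],
)

```text
time: 4.75
tool_pos: [432.4, -272.2, 152.5]
tcp_rot: [-1.572, 0.001, -2.049]
contact_force: [0.7, 0.2, 0.3]
grip_width: 80.6
```

```bash
python3 - <<'E'
from h import *
p=cap('wrist'); save(p,'w2.png',None,1.5); o=bot.get_obs(); print(o['tool_pos'],o['tcp_rot'],o['grip_width'])
for d in vision.regions_of(p,'block')[:4]:
    m=d['mask'].astype(np.uint8); (r)=cv2.minAreaRect(cv2.findNonZero(m)); print(d['confidence'],r,ray(p,r[0],42).round(1))
for d in vision.find_in(p,'block')[:4]: print(d['confidence'],(p['c2w']@np.append(d['xyz'],1)).round(1))
E
```

```text
[ 432.87293155 -271.70360828  152.96455697] [-1.57078325e+00  5.98094398e-04 -2.04776405e+00] 80.65726236550255
0.86 ((357.9534606933594, 126.24075317382812), (52.013248443603516, 76.02105712890625), 46.789913177490234) [ 537.2 -266.    42. ]
0.79 ((262.0, 191.5), (49.0, 66.0), 90.0) [ 435.5 -279.7   42. ]
0.66 ((177.20001220703125, 233.60000610351562), (45.615787506103516, 29.516096115112305), 26.56505012512207) [ 344.7 -279.3   42. ]
0.96 [ 538.1 -265.9   43.1    1. ]
0.71 [ 435.6 -279.6   45.9    1. ]
0.69 [ 347.3 -287.8   26.3    1. ]
```

View pics/w2.png

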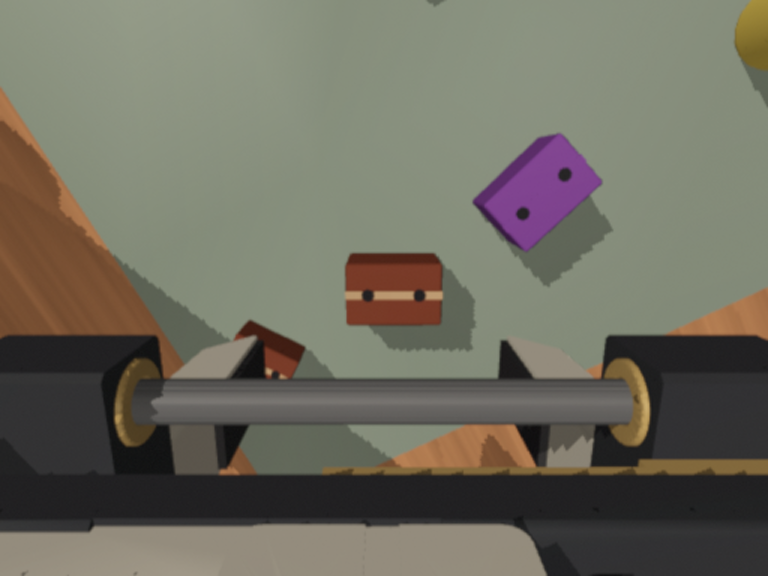

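The large red block is square to the tool, its top centred at pixel (263,196). I'll shift about +10 mm in tool x and +6.5 mm in z, go down and grip.

Emit:
arm_command(
  deltas=[
    [0.01,0.03,0.0065,0],
    [0,0.03,0,0],
    [0,0.03,0,0],
    [0,0.03,0,0],
    [0,0.018,0,0],
  ],
)

```text
time: 5.4
tool_pos: [433.9, -283.0, 13.3]
tcp_rot: [-1.572, 0.001, -2.046]
contact_force: [-0.3, -0.9, -0.0]
grip_width: 81.0
```

Emit:
arm_command(
  deltas=[
    [0,0,0,0],
    [0,0,0,0],
    [0,0,0,0],
    [0,0,0,0],
    [0,0,0,0],
  ],
  claw=140,
)

```text
time: 5.9
tool_pos: [434.8, -285.2, 16.0]
tcp_rot: [-1.568, -0.0, -2.049]
contact_force: [1.4, 3.1, 6.6]
grip_width: 58.6
```

Emit:
arm_command(
  deltas=[
    [0,0,0,0],
    [0,0,0,0],
    [0,0,0,0],
    [0,0,0,0],
  ],
)

```text
time: 6.3
tool_pos: [434.8, -285.3, 16.0]
tcp_rot: [-1.568, 0.0, -2.049]
contact_force: [1.9, 3.2, 7.1]
grip_width: 58.4
```

```bash
python3 - <<'E'
from h import *
p=cap('wrist'); save(p,'w3.png',None,1.2); o=bot.get_obs(); print(o['time'],o['tool_pos'],o['tcp_rot'],o['grip_width'],o['contact_force'])
E
```

```text
6.35 [ 434.82825119 -285.2525632    16.01640255] [-1.56792056e+00  1.67836143e-05 -2.04868874e+00] 58.44370957138454 [1.10680632 2.75504473 6.79102879]
```

Emit:
arm_command(
  deltas=[
    [0,-0.01,0,0],
    [0,-0.03,0,0],
    [0,-0.04,0,0],
    [0,-0.04,0,0],
    [-0.035,0,0.002,0],
  ],
)

```text
time: 6.85
tool_pos: [453.4, -259.3, 140.8]
tcp_rot: [-1.56, -0.004, -2.053]
contact_force: [0.3, 0.4, -0.9]
grip_width: 58.0
```

Emit:
arm_command(
  deltas=[
    [-0.036,0,0.002,0],
    [-0.036,0,0.002,0],
    [-0.036,0,0.002,0],
    [-0.036,0,0.002,0],
    [-0.036,0,0.002,0],
  ],
)

```text
time: 7.35
tool_pos: [543.7, -98.3, 135.3]
tcp_rot: [-1.57, -0.0, -2.049]
contact_force: [0.8, -1.1, -1.0]
grip_width: 58.8
```

Emit:
arm_command(
  deltas=[
    [-0.036,0,0.001,-8],
    [0,0,0,-8],
    [0,0,0,-8],
    [0,0,0,-8],
    [0,0,0,-8],
  ],
)

```text
time: 7.85
tool_pos: [560.5, -68.0, 135.2]
tcp_rot: [-1.571, -0.0, -1.344]
contact_force: [0.6, 0.8, 0.0]
grip_width: 58.4
```

Emit:
arm_command(
  deltas=[
    [0,0,0,0],
    [0,0,0,0],
  ],
)

```text
time: 8.05
tool_pos: [560.6, -68.1, 135.0]
tcp_rot: [-1.571, -0.0, -1.354]
contact_force: [1.0, -0.0, -1.0]
grip_width: 58.1
```

```bash
python3 - <<'E'
from h import *
p=cap('wrist'); save(p,'w3.png',None,1.5); o=bot.get_obs(); print(o['time'],o['tool_pos'],o['tcp_rot'],o['grip_width'],o['contact_force'])
q=[545.97,4.72,.219];c,s=np.cos(q[2]),np.sin(q[2])
for x,y,z in [[-55,113,12],[55,113,12],[-55,-113,12],[55,-113,12],[-45,-95,30],[45,-95,30],[-35,-49.5,28],[35,-49.5,28],[-48,-15,34],[48,-15,34]]: print((x,y,z),(1.5*proj(p,[q[0]+c*x-s*y,q[1]+s*x+c*y,z])).round())
E
```

```text
8.1 [560.63979351 -68.16748186 134.92857698] [-1.57064745e+00 -1.17332058e-04 -1.35400700e+00] 58.59565174368066 [ 0.39507004  0.19755674 -0.46578265]
(-55, 113, 12) [283. -62.]
(55, 113, 12) [486. -63.]
(-55, -113, 12) [301. 333.]
(55, -113, 12) [469. 332.]
(-45, -95, 30) [312. 315.]
(45, -95, 30) [459. 314.]
(-35, -49.5, 28) [326. 240.]
(35, -49.5, 28) [444. 240.]
(-48, -15, 34) [300. 181.]
(48, -15, 34) [470. 181.]
```

View pics/w3.png

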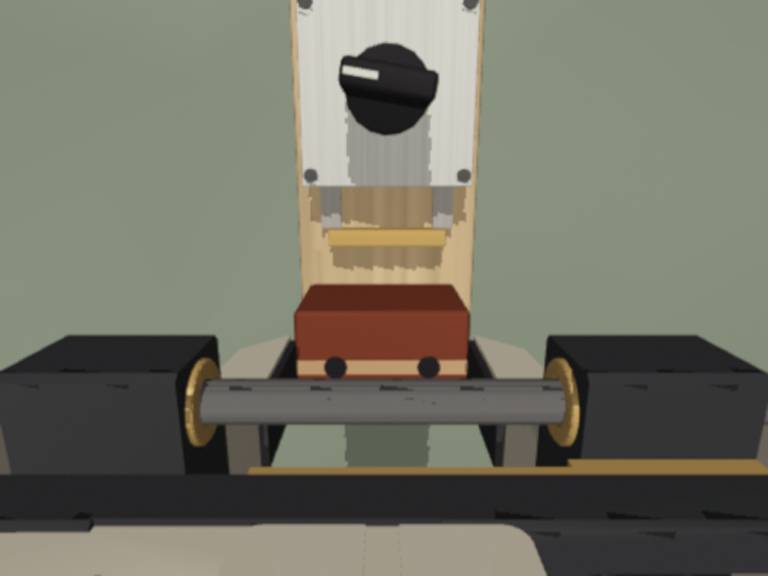

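```bash
python3 - <<'E'
from h import *
p=cap('wrist'); T=toolT(); Ti=np.linalg.inv(T)
def tl(u,v,z): return (Ti@np.append(ray(p,(u/1.5,v/1.5),z),1))[:3].round(1)
zt=T[2,3]+27
print('block strip ctr',tl(382.5,367,zt),'far top edge',tl(382.5,310,zt), 'ends',tl(296,310,zt),tl(468,310,zt))
print('jaw face',tl(387,245.5,28),'cover',tl(387,186,34),'jaw ends',tl(328,245,28),tl(446,245,28),'cover ends',tl(302,186,34),tl(474,186,34))
E
```

```text
block strip ctr [ -1.1 -27.   -0.4] far top edge [-21.4 -27.   -0.4] ends [-21.4 -27.  -29. ] [-21.3 -27.   27.8]
jaw face [-21.6 106.9   2.6] cover [-56.5 100.8   2.4] jaw ends [-22.  106.8 -32.6] [-21.9 106.9  37.7] cover ends [-56.6 100.8 -45.6] [-56.4 100.9  51.6]
```

Emit:
arm_command(
  deltas=[
    [0.002,0.03,0.003,0],
    [0,0.03,0,0],
    [0,0.02,0,0],
    [0,0,0,0],
    [0,0,0,0],
  ],
)

```text
time: 8.65
tool_pos: [564.3, -69.4, 55.0]
tcp_rot: [-1.571, 0.0, -1.352]
contact_force: [0.1, 0.2, -1.3]
grip_width: 58.3
```

```bash
python3 - <<'E'
from h import *
p=cap('wrist'); save(p,'w4.png',None,1.5); o=bot.get_obs(); print(o['time'],o['tool_pos'],o['tcp_rot'],o['grip_width'],o['contact_force'])
E
```

```text
8.7 [564.89865042 -69.5404324   55.7536023 ] [-1.56919654e+00 -7.32377703e-04 -1.35124902e+00] 58.77681271518445 [ 1.0005177   0.19028176 -1.41448288]
```

View pics/w4.png

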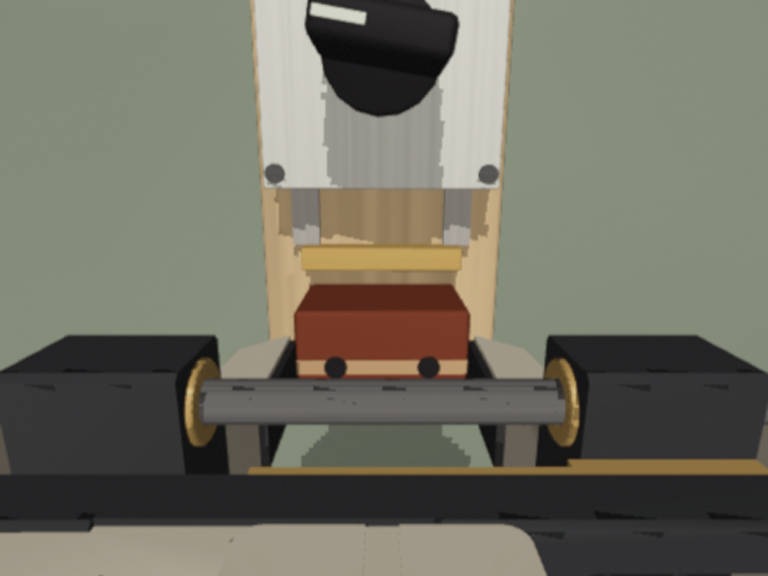

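```bash
python3 - <<'E'
from h import *
p=cap('wrist'); T=toolT(); Ti=np.linalg.inv(T)
def tl(u,v,z): return (Ti@np.append(ray(p,(u/1.5,v/1.5),z),1))[:3].round(1)
z=T[2,3]
print('top edge',tl(382.5,310,z+27),tl(382,310,z+21),'bottom edge',tl(382.5,285,z-15),tl(382.5,285,z-21))
print('jaw face',tl(381.5,270,28),'cover',tl(381.5,188,34),'ends',tl(302,270,28),tl(461,270,28))
E
```

```text
top edge [-21.6 -27.   -0.5] [-19.8 -21.   -0.7] bottom edge [-19.9  15.   -0.5] [-18.5  21.   -0.5]
jaw face [-23.5  28.   -0.9] cover [-58.9  22.   -0.9] ends [-23.6  27.9 -35.7] [-23.5  28.1  33.9]
```

Emit:
arm_command(
  deltas=[
    [0,0.008,0,0],
    [0,0.008,0,0],
    [0,0.006,0,0],
    [0,0,0,0],
  ],
)

```text
time: 9.15
tool_pos: [563.3, -69.1, 31.4]
tcp_rot: [-1.573, 0.001, -1.35]
contact_force: [-0.5, 0.5, -1.2]
grip_width: 58.2
```

Emit:
arm_command(
  deltas=[
    [0,0.002,0,0],
    [0,0.001,0,0],
    [0,0,0,0],
  ],
)

```text
time: 9.45
tool_pos: [564.1, -69.3, 29.6]
tcp_rot: [-1.571, 0.0, -1.35]
contact_force: [1.2, 0.0, -1.3]
grip_width: 58.2
```

Emit:
arm_command(
  deltas=[
    [0,0.001,0,0],
    [0,0.001,0,0],
    [0,0,0,0],
  ],
)

```text
time: 9.75
tool_pos: [564.3, -69.4, 28.1]
tcp_rot: [-1.57, -0.0, -1.35]
contact_force: [-1.1, 0.2, 3.2]
grip_width: 58.5
```

Contact with the base felt. Releasing to about 80 mm, then retreating upwards.

Emit:
arm_command(
  deltas=[
    [0,0,0,0],
    [0,0,0,0],
    [0,0,0,0],
    [0,0,0,0],
    [0,0,0,0],
  ],
  claw=35,
)

```text
time: 10.25
tool_pos: [564.1, -69.3, 27.5]
tcp_rot: [-1.571, 0.0, -1.35]
contact_force: [0.7, 0.4, 0.1]
grip_width: 79.2
```

Emit:
arm_command(
  deltas=[
    [0,-0.01,0,0],
    [0,-0.03,0,0],
    [0,-0.04,0,0],
    [0,-0.03,0,0],
    [0,-0.03,0,0],
  ],
)

```text
time: 10.75
tool_pos: [564.2, -69.3, 170.0]
tcp_rot: [-1.57, -0.001, -1.35]
contact_force: [0.7, -1.1, 0.1]
grip_width: 79.6
```

```bash
python3 - <<'E'
from h import *
p=cap('wrist'); p=cap('wrist'); save(p,'w5.png',None,1.5); o=bot.get_obs(); print(o['time'],o['tool_pos'],o['tcp_rot'],o['grip_width'],o['contact_force'])
E
```

```text
10.85 [566.55373239 -69.89822797 173.01387176] [-1.56238291 -0.00423114 -1.35038417] 79.11390453786984 [ 0.51686076 -0.28086087 -0.05425533]
```

View pics/w5.png

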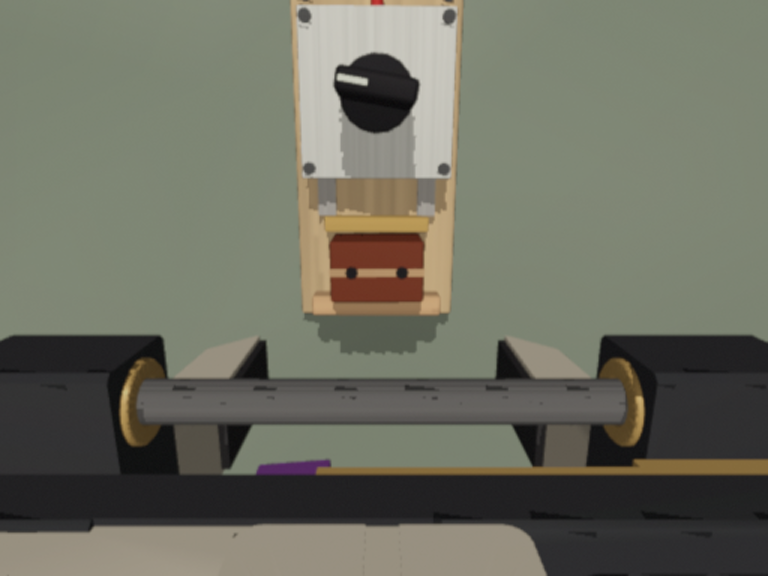

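```bash
python3 - <<'E'
from h import *
p=cap('wrist'); o=bot.get_obs(); T=toolT(); print(o['tool_pos'],o['tcp_rot'])
def w(u,v,z): return ray(p,(u/1.5,v/1.5),z)[:2]
yaw=o['tcp_rot'][2]+np.pi/2
jx=np.array([np.cos(yaw),np.sin(yaw)]); jy=np.array([-jx[1],jx[0]])
print('yaw',yaw)
print('disc',w(378,132,43)+23*jy)
print('cover',w(376.5,178,34)+50*jy, 'cover far',w(376.5,5,34)-50*jy)
print('ends',w(300,178,34),w(452,178,34))
a,b=w(337,66,78),w(419,79,78); d=b-a; print('bar back edge',a,b,np.hypot(*d),'yaw',np.arctan2(d[1],d[0]), 'ctr',(a+b)/2-7*np.array([-d[1],d[0]])/np.hypot(*d))
for d in vision.find_in(p,'knob')[:1]: print((p['c2w']@np.append(d['xyz'],1)).round(1))
t=cap('top')
im=t['img'][:,:,::-1]
cv2.imwrite('pics/t6.png',cv2.resize(im[160:250,210:330],None,fx=6,fy=6,interpolation=cv2.INTER_CUBIC))
E
```

```text
[565.34024048 -69.6326674  170.46702966] [-1.56592425 -0.00244065 -1.35039078]
yaw 0.2204055449400677
disc [540.88537813  37.00401564]
cover [539.99137818  36.36976568] cover far [540.5321986   35.41641449]
ends [503.29220546 -23.04751448] [598.04952809  -1.90619031]
bar back edge [518.38930459  39.77951329] [561.5960168   43.04935628] 43.33026486465886 yaw 0.07553506628259846 ctr [540.52090351  34.4343947 ]
[540.9  30.7  61.7   1. ]
```

The block stands square in the pocket (centre about (377,268) in the 1.5x view), between the fence and the open jaw and clear of both. The bar's yaw is about 0.06. Next I'll move over the knob.

Emit:
arm_command(
  deltas=[
    [-0.036,0,0,0],
    [-0.036,0,0,0],
    [-0.036,0,0,0],
    [0,0,0,-8.1],
    [0,0,0,-8.1],
  ],
  claw=140,
)

```text
time: 11.5
tool_pos: [539.3, 37.4, 166.2]
tcp_rot: [-1.573, 0.002, -1.06]
contact_force: [1.1, 0.1, -0.1]
grip_width: 44.5
```

Emit:
arm_command(
  deltas=[
    [0,0,0,-8.1],
    [0,0,0,-8.1],
    [0,0,0,-8.1],
    [0,0,0,-8.1],
    [0,0,0,-8.1],
  ],
)

```text
time: 12.0
tool_pos: [539.5, 36.1, 166.0]
tcp_rot: [-1.572, 0.003, -0.355]
contact_force: [-0.4, -0.2, 0.5]
grip_width: 41.4
```

Emit:
arm_command(
  deltas=[
    [0,0,0,-8.1],
    [0,0,0,-8.1],
    [0,0,0,-8],
    [0,0,0,0],
    [0,0,0,0],
  ],
)

```text
time: 12.5
tool_pos: [539.9, 36.1, 166.6]
tcp_rot: [-1.57, 0.002, 0.058]
contact_force: [-0.3, -0.4, 0.9]
grip_width: 41.3
```

```bash
python3 - <<'E'
from h import *
p=cap('wrist'); save(p,'w7.png',None,1.5); o=bot.get_obs(); print(o['time'],o['tool_pos'],o['tcp_rot'],o['grip_width'],o['contact_force'],o['moment'])
E
```

```text
12.55 [540.09258303  36.09995638 166.90424554] [-1.57051484e+00  1.42536529e-03  5.81337249e-02] 41.85440705082017 [-0.02074233  0.0956902   0.24827124] [0.05277748 0.04719951 0.05639147]
```

View pics/w7.png

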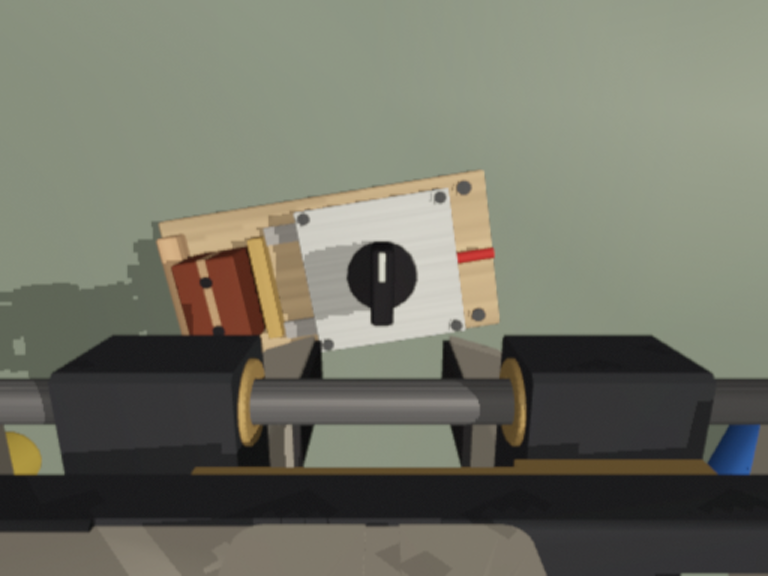

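The bar lies straight down the view at column 382, centred. Next: descend and grip.

Emit:
arm_command(
  deltas=[
    [0,0.03,0,0],
    [0,0.03,0,0],
    [0,0.03,0,0],
    [0,0.02,0,0],
    [0,0,0,0],
  ],
)

```text
time: 13.05
tool_pos: [538.2, 36.2, 54.7]
tcp_rot: [-1.57, 0.006, 0.059]
contact_force: [-0.1, 0.7, 0.5]
grip_width: 41.5
```

Emit:
arm_command(
  deltas=[
    [0,0,0,0],
    [0,0,0,0],
    [0,0,0,0],
    [0,0,0,0],
    [0,0,0,0],
  ],
  claw=230,
)

```text
time: 13.55
tool_pos: [540.8, 36.1, 58.2]
tcp_rot: [-1.571, -0.001, 0.061]
contact_force: [-0.6, 0.9, -0.5]
grip_width: 10.1
```

Emit:
arm_command(
  deltas=[
    [0,0,0,0],
    [0,0,0,0],
  ],
)

```text
time: 13.75
tool_pos: [540.5, 36.1, 57.7]
tcp_rot: [-1.571, -0.0, 0.061]
contact_force: [1.3, -0.5, -0.7]
grip_width: 8.9
```

```bash
cat > jaw.py <<'E'
from h import *
from scipy.ndimage import median_filter
JX,JY,YAW=None,None,0.2204
# jig origin from knob axis
K=np.array([540.4,36.2]); c,s=np.cos(YAW),np.sin(YAW)
O=K-35*np.array([-s,c])
def j2w(x,y,z): return np.array([O[0]+c*x-s*y,O[1]+s*x+c*y,z])
def rect(p,z,x0,x1,y0,y1,st=.25):
    xs=np.arange(x0,x1,st); ys=np.arange(y0,y1,st)
    X,Y=np.meshgrid(xs,ys); P=np.stack([O[0]+c*X-s*Y,O[1]+s*X+c*Y,0*X+z,0*X+1],-1)
    C=P@np.linalg.inv(p['c2w']).T; uv=C[...,:3]@np.array(p['camera_matrix']).T; uv=uv[...,:2]/uv[...,2:]
    return cv2.remap(p['img'],uv[...,0].astype(np.float32),uv[...,1].astype(np.float32),cv2.INTER_LINEAR),xs,ys
def state(tag=None):
    p=cap('wrist'); o=bot.get_obs()
    print('t',round(o['time'],2),'pos',o['tool_pos'].round(1),'yaw',o['tcp_rot'][2].round(3),'F',o['contact_force'].round(1),'M',o['moment'].round(2),'w',round(o['grip_width'],1))
    im,xs,ys=rect(p,28,-30,30,-75,-10); h=cv2.cvtColor(im,cv2.COLOR_RGB2HSV)
    b=(h[...,0]>17)&(h[...,0]<27)&(h[...,1]>140)&(h[...,2]>140)
    n=b.sum(1); 
    pin,px,py=rect(p,24,-12,12,80,125); hp=cv2.cvtColor(pin,cv2.COLOR_RGB2HSV)
    r=((hp[...,0]<6)|(hp[...,0]>174))&(hp[...,1]>160)&(hp[...,2]>90)
    yy=ys[n>10]; print('brass n',b.sum(),'y med',np.median(np.repeat(ys,n)) if n.sum() else None,(yy.min(),yy.max()) if len(yy) else '', 'pin area',r.sum()/16,'ymax',py[r.sum(1)>4].max() if r.sum()>50 else None)
    if tag: save(p,tag,None,1.5)
if __name__=='__main__':
    import sys; state(sys.argv[1] if len(sys.argv)>1 else None)
E
python3 jaw.py w8.png
```

```text
t 13.8 pos [540.5  36.1  57.7] yaw 0.062 F [ 0.1  0.4 -0.4] M [-0.01  0.08  0.  ] w 8.8
brass n 284 y med -47.25 (np.float64(-49.25), np.float64(-40.75)) pin area 164.0 ymax 111.25
```

View pics/w8.png

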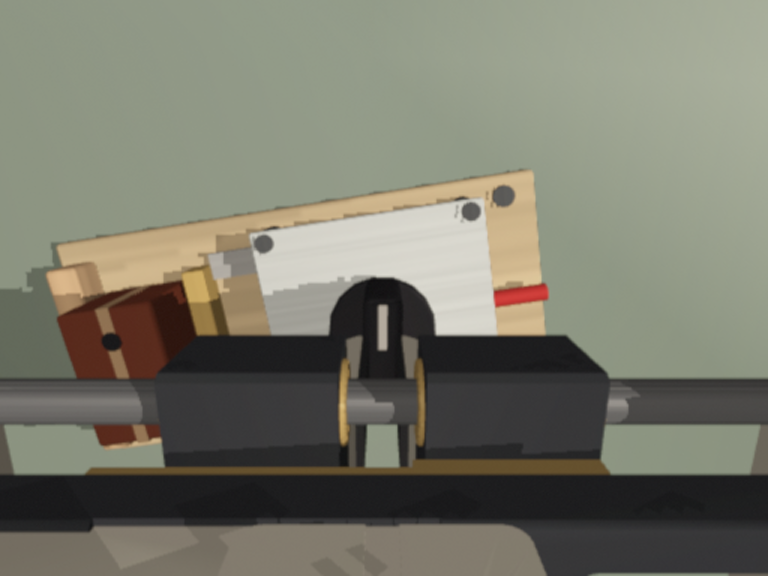

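The fingers hold the bar, and the pin's end shows at (548,293). I'll turn clockwise, 12° first.

Emit:
arm_command(
  deltas=[
    [0,0,0,3],
    [0,0,0,3],
    [0,0,0,3],
    [0,0,0,3],
    [0,0,0,0],
  ],
)

```text
time: 14.3
tool_pos: [540.5, 36.1, 57.6]
tcp_rot: [-1.571, 0.0, -0.148]
contact_force: [-0.1, -0.3, 0.4]
grip_width: 8.9
```

```bash
python3 jaw.py
```

```text
t 14.35 pos [540.5  36.1  57.6] yaw -0.147 F [0.5 1.  0.1] M [-0.03  0.02  0.01] w 9.5
brass n 36 y med -36.125 (np.float64(-49.25), np.float64(-49.25)) pin area 169.125 ymax 111.0
```

```bash
cat >> jaw.py <<'E'
def mark(p):
    u0,v0=proj(p,[*K,78]); im=p['img'].astype(int)
    yy,xx=np.mgrid[:384,:512]
    m=((np.hypot(xx-u0,yy-v0)<48)&(im.min(2)>150)).astype(np.uint8)
    n,l,st,ce=cv2.connectedComponentsWithStats(m)
    for i in range(1,n):
        if st[i,4]>15:
            r=cv2.fitEllipse(cv2.findNonZero((l==i).astype(np.uint8))) if st[i,4]>20 else None
            print('mark',st[i].tolist(),ce[i].round(1),r and [np.round(r[1],1).tolist(),round(r[2],1)])
if __name__=='__main__': mark(cap('wrist'))
E
python3 jaw.py w9.png
```

```text
t 14.4 pos [540.5  36.1  57.6] yaw -0.146 F [ 0.  -0.6  0.1] M [ 0.01  0.   -0.04] w 9.1
brass n 68 y med -36.25 (np.float64(-49.25), np.float64(-36.0)) pin area 168.75 ymax 111.0
mark [245, 204, 10, 28, 151] [249.3 217.2] [[5.3, 25.2], 168.1]
mark [289, 210, 9, 13, 54] [292.8 217.8] [[5.1, 12.3], 153.3]
mark [245, 283, 12, 5, 41] [249.5 284.5] [[3.6, 11.1], 79.2]
```

View pics/w9.png

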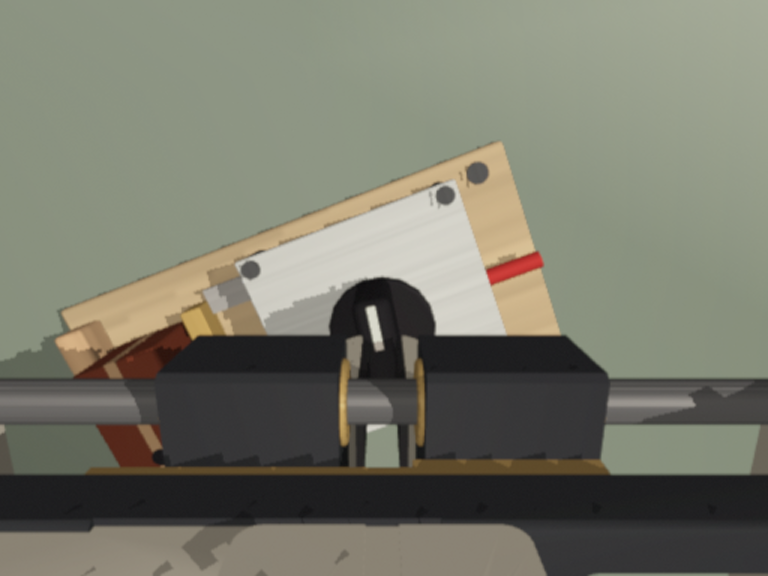

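The knob hasn't turned: its mark tilted 12° relative to the tool, and the opening sits at the commanded value (230 counts is about 9 mm). So the bar isn't gripped. I'll turn back, square up and close fully.

Emit:
arm_command(
  deltas=[
    [0,0,0,-4],
    [0,0,0,-4],
    [0,0,0,-4],
    [0,0,0,0],
  ],
  claw=215,
)

```text
time: 14.85
tool_pos: [540.5, 36.1, 57.6]
tcp_rot: [-1.571, -0.0, 0.063]
contact_force: [0.7, 0.1, 0.5]
grip_width: 14.7
```

Emit:
arm_command(
  deltas=[
    [0,0,0,0],
    [0,0,0,0],
    [0,0,0,0],
    [0,0,0,0],
  ],
  claw=255,
)

```text
time: 15.25
tool_pos: [540.5, 36.1, 57.6]
tcp_rot: [-1.571, -0.0, 0.061]
contact_force: [0.5, -0.2, 1.0]
grip_width: 0.3
```

```bash
python3 jaw.py w10.png; python3 - <<'E'
import cv2
a=cv2.imread('pics/w10.png'); cv2.imwrite('pics/w10c.png',cv2.resize(a[250:480,270:500],None,fx=2.5,fy=2.5,interpolation=cv2.INTER_CUBIC))
E
```

```text
t 15.3 pos [540.5  36.1  57.6] yaw 0.061 F [ 0.1 -0.4 -0.1] M [-0.01  0.03  0.03] w 0.6
brass n 385 y med -48.0 (np.float64(-49.25), np.float64(-40.75)) pin area 164.3125 ymax 111.0
mark [253, 205, 4, 21, 83] [254.5 214.9] [[3.5, 20.7], 179.7]
mark [290, 211, 8, 12, 57] [292.6 217.9] [[5.3, 11.3], 154.0]
mark [213, 214, 6, 6, 22] [215.5 216.7] [[3.2, 5.9], 40.3]
```

View pics/w10c.png

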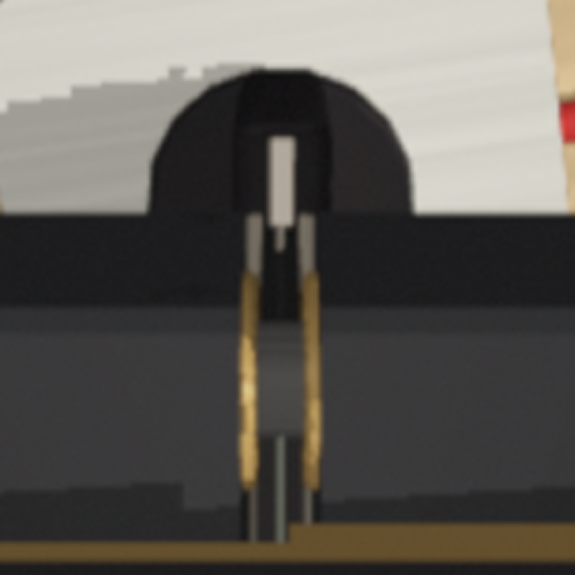

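The fingers shut to 0 mm with no contact, although the views put the bar between them. I'll use the last viewing on an enlarged side and top montage to see where the fingers really are.

```bash
python3 - <<'E'
from h import *
s=cap('side'); t=cap('top')
u=proj(s,[540.4,36.2,66]).round().astype(int); v=proj(t,[540.4,36.2,66]).round().astype(int); print(u,v)
a=s['img'][u[1]-36:u[1]+36,u[0]-33:u[0]+33,::-1]; w=cap('wrist'); b=w['img'][185:257,221:287,::-1]
b=np.clip(b.astype(int)*2,0,255).astype(np.uint8)
cv2.imwrite('pics/m.png',np.hstack([cv2.resize(x,(395,430),interpolation=cv2.INTER_CUBIC) for x in(a,b)]))
for z in (50,57,66,78,115): print(z,((proj(s,[540.4,36.2,z])-u+[33,36])*[395/66,430/72]).round())
E
```

```text
[257 205] [255 203]
50 [197. 247.]
57 [198. 234.]
66 [198. 217.]
78 [198. 195.]
115 [199. 122.]
```

View pics/m.png

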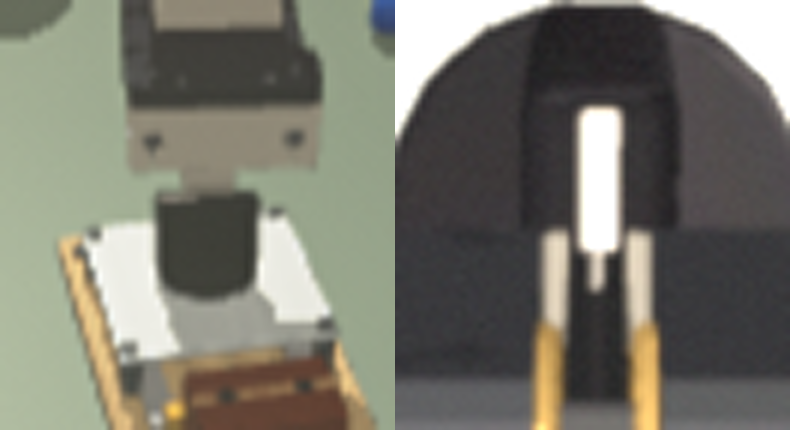

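The fingers appear inside the bar with no force at all. As a diagnostic I'll go up while shut, then touch the bar's top gently from above to see whether there is contact and at what height.

Emit:
arm_command(
  deltas=[
    [0,-0.01,0,0],
    [0,-0.02,0,0],
    [0,-0.01,0,0],
    [0,0,0,0],
    [0,0,0,0],
  ],
)

```text
time: 16.0
tool_pos: [540.4, 36.1, 97.7]
tcp_rot: [-1.571, -0.0, 0.062]
contact_force: [-0.3, 0.6, 1.0]
grip_width: 0.3
```

Emit:
arm_command(
  deltas=[
    [0,0.004,0,0],
    [0,0.003,0,0],
    [0,0.002,0,0],
    [0,0.002,0,0],
    [0,0,0,0],
  ],
)

```text
time: 16.5
tool_pos: [540.2, 36.1, 86.0]
tcp_rot: [-1.571, 0.001, 0.062]
contact_force: [0.0, -0.7, 0.2]
grip_width: 0.7
```

```bash
python3 jaw.py
```

```text
t 16.55 pos [540.4  36.1  86.3] yaw 0.061 F [ 0.5  0.2 -0.2] M [0.01 0.06 0.01] w 0.3
brass n 453 y med -46.0 (np.float64(-49.25), np.float64(-37.5)) pin area 161.125 ymax 111.0
mark [272, 180, 31, 43, 470] [290.3 207. ] [[20.1, 43.1], 145.0]
mark [209, 184, 22, 26, 170] [218.8 198.6] [[9.1, 25.8], 37.6]
mark [253, 191, 5, 26, 129] [255.  203.4] [[4.5, 25.4], 0.2]
mark [207, 209, 18, 13, 186] [215.2 215.5] [[11.0, 15.9], 83.8]
```

Tips at 78.3 mm, just above the nominal bar top. Lowering 4 mm more.

Emit:
arm_command(
  deltas=[
    [0,0.002,0,0],
    [0,0.002,0,0],
    [0,0,0,0],
  ],
)

```text
time: 16.9
tool_pos: [540.3, 36.1, 82.3]
tcp_rot: [-1.571, 0.0, 0.062]
contact_force: [0.4, -0.4, -0.2]
grip_width: 0.5
```

Emit:
arm_command(
  deltas=[
    [0,0.004,0,0],
    [0,0.004,0,0],
    [0,0,0,0],
  ],
)

```text
time: 17.2
tool_pos: [540.0, 36.1, 73.9]
tcp_rot: [-1.571, 0.001, 0.062]
contact_force: [-0.4, 0.4, -0.2]
grip_width: 0.4
```

No contact inside the bar at all. I'll test for contact from outside instead: shut fingers beside the bar's +x end, pushing in the clockwise sense.

Emit:
arm_command(
  deltas=[
    [0,-0.03,0,0],
    [0.015,0,0.032,0],
    [0,0.025,0,0],
    [0,0.02,0,0],
    [0,0,0,0],
  ],
)

```text
time: 17.7
tool_pos: [551.5, 69.2, 57.2]
tcp_rot: [-1.57, 0.005, 0.062]
contact_force: [-0.3, 0.0, -0.2]
grip_width: 0.6
```

Emit:
arm_command(
  deltas=[
    [0,0,-0.005,0],
    [0,0,-0.004,0],
    [0,0,-0.004,0],
    [0,0,0,0],
  ],
)

```text
time: 18.1
tool_pos: [554.9, 55.1, 60.5]
tcp_rot: [-1.571, -0.002, 0.061]
contact_force: [-0.8, 0.2, -0.0]
grip_width: 0.4
```

```bash
python3 jaw.py
```

```text
t 18.15 pos [554.7  55.4  60.3] yaw 0.061 F [ 0.3  0.3 -0.3] M [0.01 0.03 0.03] w -0.1
brass n 857 y med -47.0 (np.float64(-49.25), np.float64(-35.25)) pin area 166.0 ymax 111.0
mark [216, 173, 7, 31, 175] [219.1 188.3] [[5.6, 29.5], 177.7]
mark [174, 191, 15, 7, 64] [181.5 194. ] [[4.4, 13.6], 78.4]
mark [247, 190, 21, 37, 307] [259.7 214.1] [[16.9, 30.1], 6.4]
mark [172, 200, 20, 13, 186] [181.4 206.2] [[9.6, 18.4], 82.6]
mark [172, 214, 29, 8, 151] [186.8 218.5] [[6.3, 25.1], 87.6]
```

Emit:
arm_command(
  deltas=[
    [0,0,-0.003,0],
    [0,0,-0.003,0],
    [0,0,-0.003,0],
    [0,0,0,0],
  ],
)

```text
time: 18.6
tool_pos: [554.9, 46.5, 59.6]
tcp_rot: [-1.571, 0.0, 0.061]
contact_force: [0.2, -0.0, 0.3]
grip_width: 0.6
```

Emit:
arm_command(
  deltas=[
    [0,0,-0.003,0],
    [0,0,-0.003,0],
    [0,0,-0.003,0],
    [0,0,0,0],
  ],
)

```text
time: 19.0
tool_pos: [555.5, 37.6, 59.6]
tcp_rot: [-1.571, -0.0, 0.061]
contact_force: [-0.2, -0.5, -1.0]
grip_width: 0.2
```

```bash
python3 jaw.py
```

```text
t 19.05 pos [555.4  37.8  59.6] yaw 0.061 F [0.2 1.  0.1] M [-0.01  0.03  0.02] w 0.7
brass n 301 y med -48.75 (np.float64(-49.25), np.float64(-40.75)) pin area 161.375 ymax 111.25
mark [251, 174, 6, 30, 172] [253.4 188.1] [[5.4, 28.2], 0.8]
mark [277, 180, 24, 43, 464] [291.7 208.3] [[23.1, 38.8], 164.2]
mark [208, 183, 10, 15, 72] [213.2 192. ] [[6.2, 14.1], 26.8]
mark [205, 199, 23, 23, 331] [213.3 211.7] [[17.2, 22.1], 147.4]
```

The fingers pass through the bar unopposed. Checking whether the knob's disc (top at 44 mm) gives contact.

Emit:
arm_command(
  deltas=[
    [0,0.003,0,0],
    [0,0.002,0,0],
    [0,0.002,0,0],
    [0,0,0,0],
    [0,0,0,0],
  ],
)

```text
time: 19.6
tool_pos: [555.6, 38.1, 54.0]
tcp_rot: [-1.571, -0.001, 0.062]
contact_force: [-4.5, 0.4, 11.9]
grip_width: 0.6
```

Emit:
arm_command(
  deltas=[
    [0,0.001,0,0],
    [0,0.001,0,0],
    [0,0.001,0,0],
    [0,0.001,0,0],
    [0,0,0,0],
  ],
)

```text
time: 20.1
tool_pos: [556.2, 38.1, 53.5]
tcp_rot: [-1.571, -0.004, 0.062]
contact_force: [-12.2, -0.7, 38.2]
grip_width: 0.2
```

There is contact at the disc: force rises from TCP about 54 mm. Only the bar gives none. So I'll back off and grip the disc by its rim (46 mm across, 38 to 44 mm high) instead.

Emit:
arm_command(
  deltas=[
    [0,-0.01,0,0],
    [0,-0.03,0,0],
    [-0.015,0,-0.001,0],
    [0,0,0,0],
    [0,0,0,0],
  ],
  claw=61,
)

```text
time: 20.6
tool_pos: [540.4, 36.1, 88.2]
tcp_rot: [-1.571, 0.001, 0.061]
contact_force: [0.9, 0.1, 0.1]
grip_width: 35.7
```

```bash
python3 - <<'E'
from jaw import *
state(); p=cap('wrist'); mark(p)
# dark disc silhouette centre, in tool frame
im,xs,ys=rect(p,44,-45,45,-10,80); g=im.max(2)
m=(g<75).astype(np.uint8); n,l,st,ce=cv2.connectedComponentsWithStats(m)
for i in range(1,n):
    if st[i,4]>3000: print('dark x',xs[st[i,0]],xs[st[i,0]+st[i,2]-1],'y',ys[st[i,1]],ys[st[i,1]+st[i,3]-1])
for d in vision.find_in(p,'knob')[:1]: print((p['c2w']@np.append(d['xyz'],1)).round(1))
E
```

```text
t 20.65 pos [540.6  36.1  88.1] yaw 0.062 F [-0.5  0.2  0.3] M [ 0.03  0.03 -0.04] w 40.1
brass n 706 y med -41.5 (np.float64(-49.25), np.float64(-37.0)) pin area 161.0625 ymax 111.0
mark [265, 178, 37, 74, 1231] [284.5 224.8] [[35.7, 61.5], 178.1]
mark [253, 190, 5, 25, 116] [254.8 201.5] [[4.3, 23.7], 1.1]
mark [210, 203, 12, 4, 18] [215.8 204.8] None
mark [207, 212, 16, 4, 36] [215.4 213.7] [[2.3, 14.6], 81.8]
mark [220, 227, 11, 4, 20] [225.4 228.8] None
mark [217, 234, 27, 18, 446] [230.6 243.2] [[16.2, 25.6], 83.5]
dark x -23.5 44.75 y -10.0 79.75
[538.7  34.5  41.7   1. ]
```

Emit:
arm_command(
  deltas=[
    [0,0,0,0],
    [0,0,0,0],
    [0,0.02,0,0],
    [0,0.012,0,0],
    [0,0,0,0],
  ],
)

```text
time: 21.25
tool_pos: [539.1, 36.2, 54.8]
tcp_rot: [-1.57, 0.004, 0.062]
contact_force: [0.6, 0.4, -0.2]
grip_width: 69.8
```

Emit:
arm_command(
  deltas=[
    [0,0.004,0,0],
    [0,0.003,0,0],
    [0,0.003,0,0],
    [0,0,0,0],
    [0,0,0,0],
  ],
)

```text
time: 21.75
tool_pos: [540.6, 36.1, 46.8]
tcp_rot: [-1.571, -0.0, 0.062]
contact_force: [-0.2, 0.2, -0.3]
grip_width: 69.9
```

Emit:
arm_command(
  deltas=[
    [0,0,0,0],
    [0,0,0,0],
    [0,0,0,0],
    [0,0,0,0],
    [0,0,0,0],
  ],
  claw=155,
)

```text
time: 22.25
tool_pos: [540.5, 36.1, 46.7]
tcp_rot: [-1.571, -0.0, 0.062]
contact_force: [0.1, -0.4, 0.3]
grip_width: 37.3
```

```bash
python3 jaw.py w12.png
```

```text
t 22.3 pos [540.5  36.1  46.6] yaw 0.061 F [0.1 0.7 0.8] M [ 0.04  0.   -0.01] w 36.6
brass n 1248 y med -45.625 (np.float64(-48.75), np.float64(-40.75)) pin area 167.125 ymax 111.25
mark [253, 211, 4, 29, 103] [254.7 225.9] [[3.3, 27.8], 1.0]
mark [281, 240, 9, 12, 62] [286.2 247.3] [[6.4, 11.6], 29.6]
mark [222, 283, 29, 10, 195] [234.4 287.3] [[8.2, 22.6], 96.3]
mark [266, 283, 24, 5, 87] [276.2 284.6] [[3.8, 21.5], 85.6]
```

The fingers closed past 46 mm at the rim without force as well. To tell whether the earlier contact was the disc or the cover, I'll probe the bare cover with shut fingers, 37 mm off the axis.

Emit:
arm_command(
  deltas=[
    [0,-0.03,0,0],
    [0.037,0,0,0],
    [0,0,0,0],
    [0,0,0,0],
    [0,0,0,0],
  ],
  claw=255,
)

```text
time: 22.85
tool_pos: [576.3, 38.4, 76.0]
tcp_rot: [-1.57, 0.002, 0.062]
contact_force: [-0.5, 0.3, -0.1]
grip_width: 2.2
```

Emit:
arm_command(
  deltas=[
    [0,0.015,0,0],
    [0,0.005,0,0],
    [0,0.002,0,0],
    [0,0.001,0,0],
    [0,0,0,0],
  ],
)

```text
time: 23.35
tool_pos: [577.5, 38.4, 53.8]
tcp_rot: [-1.571, -0.0, 0.062]
contact_force: [-0.5, 0.2, 0.1]
grip_width: 0.4
```

Emit:
arm_command(
  deltas=[
    [0,0.001,0,0],
    [0,0,0,0],
  ],
)

```text
time: 23.55
tool_pos: [577.5, 38.4, 52.8]
tcp_rot: [-1.571, -0.0, 0.062]
contact_force: [0.4, 0.1, -1.4]
grip_width: 0.5
```

The bare cover gives no contact at that height, so the earlier contact was the knob's disc. I'll go back to the axis, low, and close all the way to find what is solid there.

Emit:
arm_command(
  deltas=[
    [0,-0.04,0,0],
    [-0.037,0,0,0],
    [0,0,0,0],
    [0,0,0,0],
    [0,0,0,0],
  ],
  claw=90,
)

```text
time: 24.05
tool_pos: [541.3, 36.0, 92.8]
tcp_rot: [-1.571, -0.001, 0.061]
contact_force: [0.5, -0.4, -0.0]
grip_width: 35.7
```

Emit:
arm_command(
  deltas=[
    [0,0,0,0],
    [0,0,0,0],
    [0,0.03,0,0],
    [0,0.016,0,0],
    [0,0,0,0],
  ],
)

```text
time: 24.55
tool_pos: [539.0, 36.2, 44.3]
tcp_rot: [-1.57, 0.005, 0.062]
contact_force: [-0.5, 1.5, 0.2]
grip_width: 59.4
```

Emit:
arm_command(
  deltas=[
    [0,0,0,0],
    [0,0,0,0],
    [0,0,0,0],
    [0,0,0,0],
  ],
  claw=155,
)

```text
time: 24.95
tool_pos: [541.0, 36.1, 47.4]
tcp_rot: [-1.571, -0.002, 0.062]
contact_force: [0.2, 0.1, -0.5]
grip_width: 37.4
```

Emit:
arm_command(
  deltas=[
    [0,0,0,0],
    [0,0,0,0],
    [0,0,0,0],
    [0,0,0,0],
    [0,0,0,0],
  ],
  claw=255,
)

```text
time: 25.45
tool_pos: [540.5, 36.2, 46.7]
tcp_rot: [-1.571, -0.0, 0.061]
contact_force: [-0.4, 1.4, 1.3]
grip_width: 13.5
```

The fingers stopped at 13.5 mm, so the bar is held. The bar's top, at 78 mm, was touched at TCP 54, so the real fingertips sit about 24 mm behind the reported TCP rather than 8 mm ahead. That explains every earlier miss. I'll open, go 9 mm deeper and grip again.

Emit:
arm_command(
  deltas=[
    [0,0,0,0],
    [0,0,0,0],
    [0,0.005,0,0],
    [0,0.004,0,0],
    [0,0,0,0],
  ],
  claw=165,
)

```text
time: 25.95
tool_pos: [539.9, 36.1, 36.7]
tcp_rot: [-1.571, 0.002, 0.062]
contact_force: [0.5, -0.6, 0.4]
grip_width: 32.2
```

Emit:
arm_command(
  deltas=[
    [0,0,0,0],
    [0,0,0,0],
    [0,0,0,0],
    [0,0,0,0],
    [0,0,0,0],
  ],
  claw=255,
)

```text
time: 26.45
tool_pos: [540.6, 36.2, 37.7]
tcp_rot: [-1.571, -0.0, 0.061]
contact_force: [-0.5, 1.3, 0.5]
grip_width: 14.0
```

```bash
python3 jaw.py
```

```text
t 26.5 pos [540.6  36.2  37.7] yaw 0.061 F [-0.   0.6 -0.3] M [ 0.18 -0.02 -0.07] w 13.7
brass n 332 y med -42.25 (np.float64(-48.75), np.float64(-40.5)) pin area 169.25 ymax 111.25
mark [252, 217, 5, 31, 154] [254.  231.9] [[4.5, 30.3], 179.9]
mark [268, 284, 3, 11, 16] [269.1 290.3] None
mark [239, 291, 6, 8, 26] [240.5 295.6] [[4.3, 7.5], 152.5]
```

Emit:
arm_command(
  deltas=[
    [0,0,0,1.5],
    [0,0,0,1.5],
    [0,0,0,1.5],
    [0,0,0,1.5],
    [0,0,0,0],
  ],
)

```text
time: 27.05
tool_pos: [540.6, 36.2, 37.7]
tcp_rot: [-1.571, -0.0, -0.044]
contact_force: [0.2, 2.4, 1.9]
grip_width: 14.1
```

```bash
python3 jaw.py
```

```text
t 27.1 pos [540.6  36.2  37.7] yaw -0.044 F [0.6 2.1 2.3] M [ 0.36 -0.05  0.04] w 14.0
brass n 449 y med -45.75 (np.float64(-48.75), np.float64(-41.25)) pin area 168.875 ymax 111.0
mark [252, 216, 6, 32, 161] [254.4 229.9] [[5.0, 30.1], 0.3]
mark [239, 288, 12, 14, 63] [242.3 297. ] [[16.7, 36.0], 0.0]
```

The mark now stays with the tool, so the knob turns. Continuing with pin checks.

Emit:
arm_command(
  deltas=[
    [0,0,0,2],
    [0,0,0,2],
    [0,0,0,2],
    [0,0,0,2],
    [0,0,0,0],
  ],
)

```text
time: 27.65
tool_pos: [540.6, 36.2, 37.7]
tcp_rot: [-1.57, -0.0, -0.183]
contact_force: [-1.3, 2.6, 2.4]
grip_width: 13.8
```

```bash
python3 jaw.py
```

```text
t 27.7 pos [540.6  36.2  37.7] yaw -0.182 F [0.7 3.2 2.3] M [ 0.45 -0.04 -0.07] w 13.8
brass n 1 y med -49.0  pin area 173.8125 ymax 111.25
mark [252, 216, 6, 31, 184] [254.5 230.8] [[5.5, 30.0], 0.3]
mark [267, 284, 4, 13, 22] [268.8 291.9] [[7.4, 8.0], 38.4]
mark [245, 298, 16, 7, 73] [250.8 300.1] [[5.3, 14.3], 80.4]
```

Emit:
arm_command(
  deltas=[
    [0,0,0,2],
    [0,0,0,2],
    [0,0,0,2],
    [0,0,0,0],
  ],
)

```text
time: 28.15
tool_pos: [540.6, 36.2, 37.7]
tcp_rot: [-1.57, -0.0, -0.287]
contact_force: [0.8, 3.2, 1.7]
grip_width: 13.8
```

```bash
python3 jaw.py
```

```text
t 28.2 pos [540.6  36.2  37.7] yaw -0.286 F [1.1 3.7 3.2] M [ 0.56 -0.05 -0.08] w 13.5
brass n 0 y med None  pin area 174.125 ymax 111.0
mark [252, 216, 6, 31, 179] [254.5 230.4] [[5.5, 29.2], 0.4]
mark [253, 284, 18, 21, 102] [261.6 298.1] [[12.2, 20.8], 49.4]
```

Emit:
arm_command(
  deltas=[
    [0,0,0,2],
    [0,0,0,2],
    [0,0,0,2],
    [0,0,0,0],
  ],
)

```text
time: 28.65
tool_pos: [540.6, 36.2, 37.7]
tcp_rot: [-1.57, -0.0, -0.392]
contact_force: [0.9, 4.2, 1.9]
grip_width: 13.9
```

```bash
python3 jaw.py|grep -v mark
```

```text
t 28.7 pos [540.6  36.2  37.7] yaw -0.391 F [0.6 4.1 3.6] M [ 0.67 -0.13 -0.03] w 13.4
brass n 0 y med None  pin area 175.375 ymax 111.0
```

Emit:
arm_command(
  deltas=[
    [0,0,0,2],
    [0,0,0,2],
    [0,0,0,2],
    [0,0,0,0],
  ],
)

```text
time: 29.15
tool_pos: [540.6, 36.2, 37.7]
tcp_rot: [-1.57, -0.0, -0.496]
contact_force: [0.4, 5.0, 2.7]
grip_width: 13.7
```

```bash
python3 jaw.py|grep -v mark
```

```text
t 29.2 pos [540.6  36.2  37.7] yaw -0.496 F [1.3 3.6 2.8] M [ 0.69 -0.15 -0.05] w 13.3
brass n 0 y med None  pin area 176.9375 ymax 111.0
```

Emit:
arm_command(
  deltas=[
    [0,0,0,2],
    [0,0,0,2],
    [0,0,0,2],
    [0,0,0,0],
  ],
)

```text
time: 29.65
tool_pos: [540.6, 36.2, 37.7]
tcp_rot: [-1.57, -0.0, -0.601]
contact_force: [1.1, 4.9, 3.3]
grip_width: 13.5
```

```bash
python3 jaw.py|grep -v mark
```

```text
t 29.7 pos [540.6  36.2  37.7] yaw -0.6 F [0.6 4.1 2.8] M [ 0.75 -0.16 -0.04] w 13.8
brass n 0 y med None  pin area 181.0 ymax 110.75
```

Emit:
arm_command(
  deltas=[
    [0,0,0,2],
    [0,0,0,2],
    [0,0,0,1],
    [0,0,0,0],
  ],
)

```text
time: 30.15
tool_pos: [540.6, 36.2, 37.7]
tcp_rot: [-1.57, -0.0, -0.688]
contact_force: [0.6, 4.8, 3.2]
grip_width: 14.2
```

```bash
python3 jaw.py|grep -v mark
```

```text
t 30.2 pos [540.7  36.3  37.7] yaw -0.688 F [1.5 5.2 3.1] M [ 0.83 -0.19  0.08] w 13.7
brass n 0 y med None  pin area 177.75 ymax 110.75
```

Emit:
arm_command(
  deltas=[
    [0,0,0,2],
    [0,0,0,2],
    [0,0,0,1],
    [0,0,0,0],
  ],
)

```text
time: 30.65
tool_pos: [540.7, 36.2, 37.7]
tcp_rot: [-1.57, -0.0, -0.776]
contact_force: [0.4, 5.4, 3.6]
grip_width: 13.2
```

```bash
python3 jaw.py|grep -v mark
```

```text
t 30.7 pos [540.7  36.2  37.7] yaw -0.775 F [1.4 5.5 2.9] M [ 0.83 -0.24 -0.05] w 14.0
brass n 0 y med None  pin area 173.25 ymax 110.25
```

Emit:
arm_command(
  deltas=[
    [0,0,0,2],
    [0,0,0,2],
    [0,0,0,0],
  ],
)

```text
time: 31.05
tool_pos: [540.7, 36.3, 37.7]
tcp_rot: [-1.57, 0.0, -0.846]
contact_force: [0.6, 5.0, 3.7]
grip_width: 13.8
```

```bash
python3 jaw.py|grep -v mark
```

```text
t 31.1 pos [540.7  36.3  37.7] yaw -0.846 F [1.  4.5 2.9] M [ 0.86 -0.21 -0.26] w 13.9
brass n 0 y med None  pin area 163.5 ymax 108.5
```

The drop has begun: the pin is in by about 2 mm. Fine steps now.

Emit:
arm_command(
  deltas=[
    [0,0,0,1.5],
    [0,0,0,1],
    [0,0,0,0],
  ],
)

```text
time: 31.45
tool_pos: [540.7, 36.2, 37.7]
tcp_rot: [-1.57, 0.0, -0.89]
contact_force: [0.4, 5.4, 3.4]
grip_width: 14.2
```

```bash
python3 jaw.py|grep -v mark
```

```text
t 31.5 pos [540.6  36.2  37.7] yaw -0.889 F [0.8 5.7 3.8] M [ 0.78 -0.2  -0.26] w 13.6
brass n 0 y med None  pin area 149.1875 ymax 106.5
```

Emit:
arm_command(
  deltas=[
    [0,0,0,1],
    [0,0,0,1],
    [0,0,0,0],
  ],
)

```text
time: 31.85
tool_pos: [540.7, 36.2, 37.7]
tcp_rot: [-1.57, 0.0, -0.924]
contact_force: [0.5, 5.4, 2.4]
grip_width: 13.4
```

```bash
python3 jaw.py|grep -v mark
```

```text
t 31.9 pos [540.7  36.2  37.7] yaw -0.924 F [1.3 5.4 3.5] M [ 0.85 -0.13 -0.11] w 13.7
brass n 0 y med None  pin area 146.6875 ymax 106.25
```

Emit:
arm_command(
  deltas=[
    [0,0,0,1],
    [0,0,0,0],
    [0,0,0,0],
  ],
)

```text
time: 32.25
tool_pos: [540.7, 36.3, 37.7]
tcp_rot: [-1.57, 0.0, -0.941]
contact_force: [1.2, 5.2, 3.8]
grip_width: 13.6
```

```bash
python3 jaw.py|grep -v mark
```

```text
t 32.3 pos [540.7  36.2  37.7] yaw -0.941 F [0.7 5.9 2.7] M [ 0.8  -0.19 -0.02] w 13.8
brass n 0 y med None  pin area 146.5625 ymax 106.25
```

Pin travel has levelled off at about 5 mm and the turning moment is gone, so the jaw is on the block. Letting go and rising for a check.

Emit:
arm_command(
  deltas=[
    [0,0,0,0],
    [0,0,0,0],
    [0,0,0,0],
    [0,0,0,0],
  ],
  claw=150,
)

```text
time: 32.75
tool_pos: [540.3, 35.7, 37.4]
tcp_rot: [-1.571, 0.0, -0.942]
contact_force: [-0.4, -0.1, -0.2]
grip_width: 37.0
```

Emit:
arm_command(
  deltas=[
    [0,-0.03,0,0],
    [0,-0.04,0,0],
    [0,-0.04,0,0],
    [0,-0.04,0,0],
    [0,-0.01,0,0],
  ],
)

```text
time: 33.25
tool_pos: [542.5, 35.8, 202.3]
tcp_rot: [-1.565, -0.005, -0.942]
contact_force: [-0.0, 0.4, 0.4]
grip_width: 37.8
```

Emit:
arm_command(
  deltas=[
    [-0.03,0,0,0],
    [-0.03,0,0,0],
    [0,0,0,0],
    [0,0,0,0],
  ],
)

```text
time: 33.65
tool_pos: [505.0, 84.7, 197.2]
tcp_rot: [-1.571, -0.0, -0.941]
contact_force: [0.3, -0.1, -0.0]
grip_width: 37.8
```

```bash
python3 - <<'E'
from jaw import *
state('w20.png'); p=cap('wrist')
for n in ('block','jaw'):
    for d in vision.find_in(p,n)[:2]:
        w=(p['c2w']@np.append(d['xyz'],1))[:3]; e=w[:2]-O; print(n,d['confidence'],w.round(1),'jig',(c*e[0]+s*e[1]).round(1),(-s*e[0]+c*e[1]).round(1))
# block top at z=54 : red region in jig coordinates
im,xs,ys=rect(p,54,-45,45,-115,-35); h=cv2.cvtColor(im,cv2.COLOR_RGB2HSV)
m=((h[...,0]<10)&(h[...,1]>140)&(h[...,2]>85)).astype(np.uint8)
r=cv2.minAreaRect(cv2.findNonZero(cv2.morphologyEx(m,cv2.MORPH_OPEN,np.ones((9,9))))); print('block rect jig',xs[0]+r[0][0]*.25,ys[0]+r[0][1]*.25,np.array(r[1])*.25,r[2])
im,xs,ys=rect(p,28,-35,35,-70,-10); h=cv2.cvtColor(im,cv2.COLOR_RGB2HSV)
b=(h[...,0]>17)&(h[...,0]<27)&(h[...,1]>140)&(h[...,2]>140); n=b.sum(1); yy=ys[n>80]; print('brass y',yy.min() if len(yy) else None,yy.max() if len(yy) else None)
E
```

```text
t 33.7 pos [505.4  84.2 197.2] yaw -0.942 F [0.3 0.1 0.3] M [-0.03  0.06 -0.01] w 37.9
brass n 623 y med -53.75 (np.float64(-54.25), np.float64(-41.0)) pin area 135.3125 ymax 106.5
jaw 0.7 [535.8  40.   43.3] jig -3.7 39.7
jaw 0.59 [565.9 -38.3  26.2] jig 8.6 -43.3
block rect jig 4.545513153076172 -54.30402755737305 [42.21544266 30.02740479] 3.2396998405456543
brass y -54.0 -53.75
```

Emit:
arm_command(
  deltas=[
    [0,0,0,7.8],
    [0,0,0,7.8],
    [0,0,0,7.8],
    [0.04,0,0.006,0],
    [0.04,0,0.006,0],
  ],
)

```text
time: 34.35
tool_pos: [534.9, 8.3, 197.6]
tcp_rot: [-1.571, -0.0, -1.349]
contact_force: [0.0, -0.4, 0.4]
grip_width: 37.3
```

Emit:
arm_command(
  deltas=[
    [0.04,0,0.006,0],
    [0.04,0,0.006,0],
    [0,0,0,0],
    [0,0,0,0],
  ],
  claw=35,
)

```text
time: 34.75
tool_pos: [563.6, -67.5, 196.9]
tcp_rot: [-1.572, 0.001, -1.353]
contact_force: [-0.1, -0.1, -1.0]
grip_width: 65.1
```

```bash
cat > chk.py <<'E'
from jaw import *
state(); p=cap('wrist')
im,xs,ys=rect(p,54,-45,45,-115,-40); h=cv2.cvtColor(im,cv2.COLOR_RGB2HSV)
m=((h[...,0]<12)&(h[...,1]>120)&(h[...,2]>90)).astype(np.uint8)
m=cv2.morphologyEx(m,cv2.MORPH_CLOSE,np.ones((33,33))); m=cv2.morphologyEx(m,cv2.MORPH_OPEN,np.ones((25,25)))
n,l,st,ce=cv2.connectedComponentsWithStats(m)
for i in range(1,n):
    if st[i,4]>2000:
        r=cv2.minAreaRect(cv2.findNonZero((l==i).astype(np.uint8))); print('block top jig',xs[0]+r[0][0]*.25,ys[0]+r[0][1]*.25,np.array(r[1])*.25,r[2])
im,xs,ys=rect(p,28,-33,33,-70,-10); h=cv2.cvtColor(im,cv2.COLOR_RGB2HSV)
b=(h[...,0]>17)&(h[...,0]<27)&(h[...,1]>140)&(h[...,2]>140); n=b.sum(1); yy=ys[n>130]; print('brass y',yy.min() if len(yy) else None,yy.max() if len(yy) else None)
for d in vision.find_in(p,'block')[:2]:
    w=(p['c2w']@np.append(d['xyz'],1))[:3]; e=w[:2]-O; print('block',d['confidence'],w.round(1),'jig',(c*e[0]+s*e[1]).round(1),(-s*e[0]+c*e[1]).round(1))
E
python3 chk.py
```

```text
t 34.8 pos [563.3 -66.5 197.1] yaw -1.352 F [-0.8 -0.1 -0.3] M [-0.1   0.04 -0.  ] w 68.9
brass n 551 y med -54.25 (np.float64(-54.5), np.float64(-53.75)) pin area 83.5625 ymax 101.0
block top jig -0.625 -72.625 [42.25 58.25] 90.0
brass y -54.25 -54.0
block 0.75 [ 536.1 -250.2   15.3] jig -66.8 -243.6
block 0.63 [560.5 -67.8  55.4] jig -3.2 -70.9
```

```bash
python3 -c "
from h import *
t=cap('top')
for n in ('bowl','glue','screwdriver'):
    for d in vision.find_in(t,n)[:1]: print(n,(t['c2w']@np.append(d['xyz'],1))[:3].round(1))
print(job.close_job())"
```

```text
bowl [404.2 396.   19.5]
screwdriver [688.5 307.9  23.6]
the job is handed in; nothing more can be done
None
```

The larger red block is in the jig's pocket, and the knob was turned about 1.0 rad clockwise until the jaw dropped and clamped the block. I then let go, rose clear and handed the job in at about 35 s; no verdict was reported.

**Knob grip:** The first tries to grip the knob's bar closed on nothing. The fingertips seem to sit about 24 mm behind the reported TCP, not 8 mm ahead of it. While finding this out I pressed on the knob's top with about 38 N for a moment. Gripping lower held the bar.

**Last checks:**
- **Jaw:** The red pin moved in about 4.75 mm and the jaw face about 5 mm, near the low end of the 4.5–7.5 mm window. Both readings are relative to wherever the cam first held the jaw. The pin stayed still over the last 1° of turn and the turning moment faded to about zero, so I did not force the knob further.
- **Block:** The top measures square to the jig and about 0.6 mm off centre along the fence. Across the pocket, the raw centre reads 2.4 mm from the seat, just inside the 2.5 mm limit. That figure probably includes part of the side face; allowing for it, I put the block within about 1 mm of the seat.
- **Bystanders:** The bowl and screwdriver read within 2 mm of where they started. The detector did not find the glue bottle in the last picture, so that is unconfirmed, but the arm never went near it.

**Not done by eye:** The picture-viewing limit was used up, so the final checks are by measurement only.

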